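Index the wafer chuck to the third stop and hold

TASK

On the probe station's index head, lift the white hinged cover by its bar handle until it rests open on its stop. Then grip the black index knob underneath and turn it clockwise (seen from above) from its home position, counting detent clicks, to the third stop - not on towards the fourth - and finish while still holding the knob gripped there, with the cover left open. Leave the two positioners and the sample case where they stand.

Things in the scene. Friction and masses are not known exactly. Their poses are not given: they have to be found in the camera images.
- index_head: Fixed aluminium block 360 (its x) x 165 (y) x 60 mm high, at a yaw within 0.35 rad of the robot's; round steel wafer chuck (136 mm diameter, top 83 mm above the table), geared to the knob, at its far +x end, covered knob at its near end. Origin: on the table straight below the knob's axis; the block spans x -100 to 260, y -90 to 75 mm. z up.
- cover (a joint): Cover's hinge (rad): 0 closed, 1.85 resting open on its stop. White hood 140 x 140 mm, 58 mm deep, 4 mm walls, about 0.25 kg, closed over the knob on the 60 mm high deck. Hinge line: the deck's left (+y) edge, along the head's x. Easy hinge: let go below about 1.0 rad it falls shut, beyond that it falls open.
- cover_handle (a point): Middle of the cover's handle: round steel bar, 10 mm diameter, 90 mm long, parallel to the hinge, on two posts, its centre 34 mm above the cover's top face at the edge away from the hinge. Closed: 51 mm to the right (head's -y) of the knob's axis, 152 mm above the table. It can turn between the finger pads, so the tool may keep pointing down. Frame turns with the cover.
- cover_hinge (a point): Point on the hinge line, 60 mm above the table, 75 mm from the knob's axis in the head's +y. The handle circles it: closed it is 126 mm to -y and 92 mm above this point; it rises, passes over, and with the cover open is 123 mm to +y and 96 mm above it.
- knob_grip (a point): On the knob's axis, 92.5 mm above the table: the height to grip the knob's bar, black plastic, 50 mm long (this frame's x), 14 wide, 34 high, top 106.5 mm above the table, on a black disc of 54 mm diameter. Frame turns with the knob; home: bar along the head's x, white line on its robot-side end. Flat deck around; the open cover stays over 70 mm from the axis.
- index_knob (a joint): Knob angle (rad), clockwise from above positive, 0 at home. Detents click every 20 degrees: stops at 0.349, 0.698, third 1.047, fourth 1.396, fifth 1.745 (end). Leaving a stop takes up to 0.2 N m (a quarter of the way); past midway the knob pulls itself into the next stop with as much. Ticks on the deck mark home (near side) and the stops, round to the left.
- positioner_a: Bystander: black micro-positioner with small steel thumbscrews on an aluminium foot 75 x 50 mm, 76 mm high, 0.5 kg, on the table to the right of the head. Origin: centre of its underside.
- positioner_b: Bystander: a second such micro-positioner, to the left of the head. Origin: centre of its underside.
- sample_case: Bystander: flat closed plastic sample case, 77 x 77 x 22 mm, 0.12 kg, on the table to the right of the head. Origin: centre of its underside.

How it is judged:
By the outcome, as a careful person would: the job done as asked, in the order asked, and still so for the second after the job is handed in, while the arm keeps its last pose, push and grip.
It also fails if it takes over 51 s, if anything falls off the work surface, if the arm or the gripper's body presses on something with over 40 N, if the wrist force passes 120 N, or if a joint passes its speed limit or range.

ROBOT

A 6-joint arm with a two-finger parallel gripper is mounted at the origin on the work surface. World frame = base frame: x ahead of the robot, y to its left, z up, the work surface at z = 0. Lengths are in m, angles in rad, forces in N, time in s.
With the tool pointing down it reaches from about 0.3 to 0.775 m from the base axis. Payload 14.6 kg.
Tool frame: the origin (TCP) lies between the finger pads; the fingertips stand ctrl.tip_extent ahead of it and the grasp point (between the pads) lies 3 mm ahead of it (ctrl.tip_extent is the distance from the TCP to the fingertips, in m); z points along the fingers, y is the line along which they close (so a half turn about z gives the same grasp; the last joint's range is limited). The gripper opens to 94 mm and grips with 3 to 60 N. Pads are 16 mm wide; open, the fingers measure 119 mm over their backs; the gripper's body (75 mm by 177 mm) begins 78 mm behind the grasp point.
Start: joints at [-0.067, 0.3, 1.521, -0, 1.321, -0.067], TCP at [0.55, -0, 0.227] pointing down, gripper open.
Joint ranges: [-3.03, 3.03], [-0.79, 2.21], [0.23, 2.52], [-1.04, 4.18], [0, 3.07], [-2.55, 2.55]. Speed limits (rad/s): [2.22, 2.22, 2.57, 3.14, 3.14, 3.14].

INTERFACE

Orientations are given as [roll, pitch, yaw] about the fixed x, y, z axes, in that order (R = Rz(yaw) Ry(pitch) Rx(roll)).
In Python, from station import ctrl, imaging, get_obs gives the robot as it stands (ctrl), with the cameras (imaging) and the readings as plain functions.
- The arm moves only by the tool shift_gripper, called after "Emit:" as name(argument=value, ...) on one line, values as JSON. Schema: {"type":"object","properties":{"ticks":{"type":"object","properties":{"steps":{"type":"array","items":{"type":"array","items":{"type":"number"},"minItems":6,"maxItems":6},"minItems":1,"maxItems":10}},"additionalProperties":false,"required":["steps"]},"finger_gap":{"type":"number"},"grip_force":{"type":"number"},"only":{"type":"string"},"quiet":{"type":"boolean"},"lines":{"type":"string"}},"required":["ticks"],"additionalProperties":false}. ticks is an object whose key "steps" holds a list of rows, 1 to 10 of them, each of 6 numbers: dx, dy, dz in m, then a rotation vector rx, ry, rz in rad; each row shifts and turns the commanded pose from where the row before left it, along the tool's axes as they then stand; what a row does not reach is not made up. A row lasts 1/10 s, in which the tool goes at most 0.05 m and 0.15 rad, less where a joint would pass 70% of its speed; a pose out of reach is approached as far as the arm can. finger_gap is the finger opening in m, set as the call begins (left out keeps the last). The fingers move at their own pace and stop on an object; grip_force is the grip in N (left out, the last holds). Time passes only in rows, so rows that do not move let the fingers close. The tool returns the time, the measured TCP pose, the force, the opening and the grip force at its end. only (a regular expression) keeps the lines of the reply that match it, lines (a string "A,B") keeps lines A to B, and quiet returns only ok. Input that does not fit is refused with a message, and nothing moves.
- get_obs(): the state, without advancing time (a new reading comes with each control period).
- imaging.camera(name): name is "scene" or "side" or "wrist"; returns a dict with "pixels" (384x512x3 uint8, blue, green, red), "fx", "fy", "cx", "cy" (pixels), "extrinsics" (4x4, takes a point from camera to world coordinates). Camera axes: x right, y up, looking along -z (the intrinsics and any distortion apply to the point x, -y, -z); pixel columns grow to the right and rows downward; lengths in m; the calibration is good to about 2 mm. A picture is of the moment at which its call begins. There is no depth.
- ctrl.hand_in(): hands the job in; it is judged then, once.
The state is a dict: "time_s": time; "qpos": joint angles; "joint_vel": joint speeds; "tau": joint torques, N m; "ee_pos": TCP position; "eef_rot": TCP orientation; "force": force on the tool from outside, world axes, zero at the start; "moment": the same for the moment, N m; "grip_width": finger opening in m; "grip_force": force on a finger pad.
Only numpy, scipy, OpenCV 4.12 (cv2) and the standard library are available. Lean on these libraries where they do the work, as an engineer would, in place of code of your own. Each camera call takes 0.05 s, during which the arm holds its last target. There are 200 camera calls.

## Working session

There is one attempt and no reset: what is moved stays moved. The work goes in short steps, Python scripts to look and compute and a tool call to move; the robot and the scene stay as the last step left them, time stands still between calls to the robot, and variables do not carry over. Pictures are saved under pics/ and viewed, at most 10 in all, crops included, and the job is handed in when it is done.

```bash
ls; mkdir -p pics; python3 - <<'E'
from station import ctrl, imaging, get_obs
import cv2,numpy as np
o=get_obs();print(o['ee_pos'],o['eef_rot'],o['time_s'],ctrl.tip_extent)
for n in("scene","side"):
    c=imaging.camera(n);cv2.imwrite(f"pics/{n}0.png",c["pixels"]);np.savez(f"/tmp/{n}0.npz",**c)
    print(n,[k for k in c],c["fx"],c["fy"],c["cx"],c["cy"],np.round(c["extrinsics"],3).tolist())
E
```

```text
pics
station.py
[5.49766598e-01 1.20418338e-05 2.26883410e-01] [-3.14042583e+00 -6.62470853e-05  1.57082266e+00] 0.0 0.022
scene ['pixels', 'fx', 'fy', 'cx', 'cy', 'extrinsics'] 488.29001371934345 488.29001371934345 250.41634221805856 194.20025791490895 [[0.103, -0.793, 0.6, 1.208], [0.994, 0.071, -0.077, -0.104], [0.018, 0.605, 0.796, 1.004], [0.0, 0.0, 0.0, 1.0]]
side ['pixels', 'fx', 'fy', 'cx', 'cy', 'extrinsics'] 378.2740834654136 378.2740834654136 258.98106582514623 192.85871728779827 [[0.974, 0.138, -0.179, 0.404], [-0.226, 0.598, -0.769, -0.626], [0.001, 0.79, 0.613, 0.579], [0.0, 0.0, 0.0, 1.0]]
```

View pics/scene0.png

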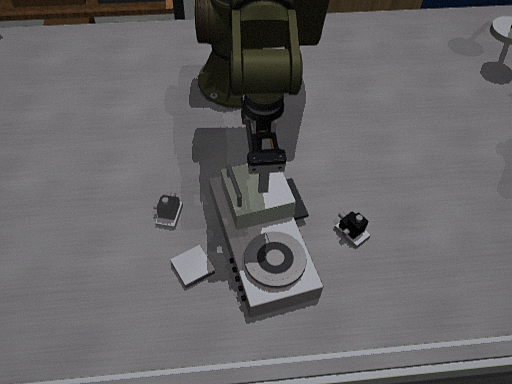

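View pics/side0.png

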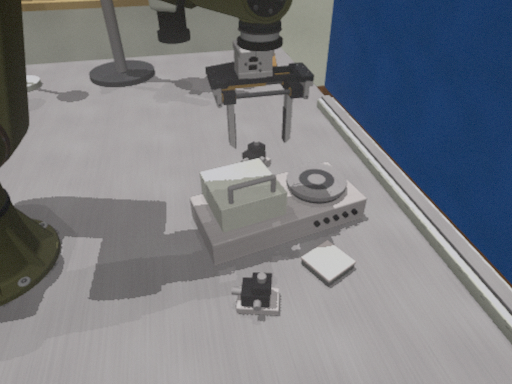

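The scene view shows the head with the cover at about (262,192) and the chuck at (275,258). In the side view the handle runs from (231,190) to (274,180). I'll zoom in for exact corners.

```bash
python3 - <<'E'
import cv2,numpy as np
a=np.load("/tmp/scene0.npz")["pixels"][150:320,200:340];b=np.load("/tmp/side0.npz")["pixels"][140:265,180:380]
cv2.imwrite("pics/z1.png",cv2.resize(a,None,fx=3.5,fy=3.5,interpolation=cv2.INTER_CUBIC))
cv2.imwrite("pics/z2.png",cv2.resize(b,None,fx=4,fy=4,interpolation=cv2.INTER_CUBIC))
E
```

```text
(no output)
```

View pics/z1.png

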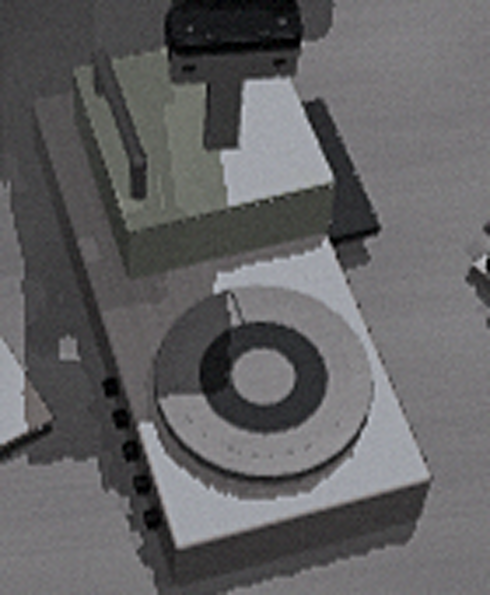

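View pics/z2.png

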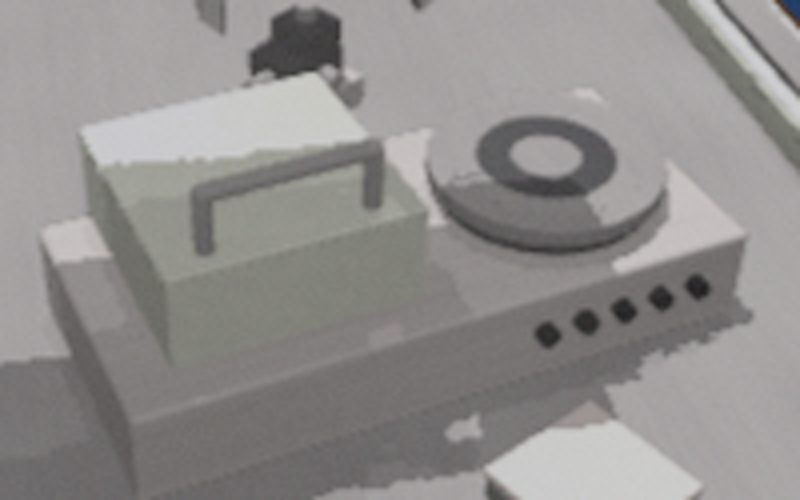

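The scene zoom shows block corners at (172,548), (432,480) and (37,100). The side zoom shows block corners at (132,420), (42,232) and (745,237), with the handle bar from (203,192) to (372,150).

```bash
cat > h.py <<'E'
import numpy as np
def ray(c,u,v,z):
    d=np.array([(u-c["cx"])/c["fx"],-(v-c["cy"])/c["fy"],-1]);E=c["extrinsics"]
    d=E[:3,:3]@d;o=E[:3,3];return (o+d*(z-o[2])/d[2])[:2]
E
python3 - <<'E'
from h import *
S=dict(np.load("/tmp/scene0.npz"));D=dict(np.load("/tmp/side0.npz"))
s=lambda u,v,z:ray(S,200+u/3.5,150+v/3.5,z)
d=lambda u,v,z:ray(D,180+u/4,140+v/4,z)
W=np.array([s(172,548,.06),s(432,480,.06),s(37,100,.06),d(132,420,.06),d(42,232,.06),d(745,237,.06)])
H=np.array([[.26,-.09],[.26,.075],[-.1,-.09],[-.1,-.09],[-.1,.075],[.26,-.09]])
mw,mh=W.mean(0),H.mean(0);a,b=W-mw,H-mh
t=np.arctan2((b[:,0]*a[:,1]-b[:,1]*a[:,0]).sum(),(a*b).sum())
R=np.array([[np.cos(t),-np.sin(t)],[np.sin(t),np.cos(t)]]);p=mw-R@mh
print("yaw",t,"origin",p,"\nres mm",np.round((W-(H@R.T+p))*1e3,1).tolist())
print("handle pred",p+R@[0,-.051],"handle seen",[d(203,192,.152),d(378,150,.152)],s(100,62,.152),s(138,158,.152))
print("hinge",p+R@[0,.075])
E
```

```text
yaw 0.1868297694382668 origin [ 0.51462053 -0.00647501] 
res mm [[-0.9, 1.5], [0.8, 1.3], [5.4, 7.5], [0.5, 0.9], [2.0, -7.6], [-7.9, -3.6]]
handle pred [ 0.52409351 -0.05658751] handle seen [array([ 0.48026091, -0.06401841]), array([ 0.56873066, -0.04980148])] [ 0.48519456 -0.06315086] [ 0.56568295 -0.04549764]
hinge [0.50068967 0.06721984]
```

Emit:
shift_gripper(ticks={"steps": [[-0.028, -0.0125, 0, 0, 0, 0], [-0.028, -0.0125, 0, 0, 0, 0], [0, 0, 0, 0, 0, -0.146], [0, 0, 0, 0, 0, -0.146], [0, 0, 0, 0, 0, -0.146], [0, 0, 0, 0, 0, -0.146], [0, 0, 0, 0, 0, -0.146], [0, 0, 0, 0, 0, -0.146], [0, 0, 0, 0, 0, -0.146], [0, 0, 0, 0, 0, -0.146]]}, finger_gap=0.06)

```text
time_s: 1.1
ee_pos: [0.5248, -0.056, 0.2271]
eef_rot: [-3.141, -0.001, 2.745]
force: [-0.7, 0.3, 0.3]
grip_width: 0.06
grip_force: 0.0
```

Emit:
shift_gripper(ticks={"steps": [[0, 0, 0, 0, 0, -0.146], [0, 0, 0, 0, 0, -0.146], [0, 0, 0, 0, 0, -0.146], [0, 0, 0, 0, 0, -0.15], [0, 0, 0, 0, 0, 0], [0, 0, 0, 0, 0, 0]]})

```text
time_s: 1.7
ee_pos: [0.5249, -0.056, 0.2273]
eef_rot: [3.141, -0.0, -2.961]
force: [0.4, -0.1, 0.3]
grip_width: 0.0596
grip_force: 0.0
```

```bash
python3 - <<'E'
from station import ctrl, imaging, get_obs
import cv2,numpy as np
c=imaging.camera("wrist");cv2.imwrite("pics/w1.png",c["pixels"]);np.savez("/tmp/w1.npz",**c)
o=get_obs();print(o['qpos'],o['ee_pos'],o['eef_rot'])
E
```

```text
[-1.75648239e-01  2.50987911e-01  1.58356966e+00  1.37879758e-05
  1.30728955e+00 -1.92731650e+00] [ 0.524945   -0.05599046  0.22731894] [ 3.14149136e+00 -2.33824310e-04 -2.96072430e+00]
```

View pics/w1.png

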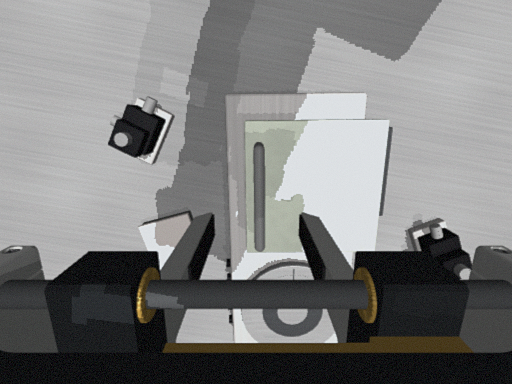

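The wrist view shows the handle bar from about (259,144) to (260,250), parallel to the fingers' plane. The block's near corners are at (226,94) and (366,93). I'll turn these into positions.

```bash
python3 - <<'E'
from h import *
c=dict(np.load("/tmp/w1.npz"))
a,b=ray(c,259,144,.152),ray(c,260,250,.152);print("handle",a,b,(a+b)/2,np.linalg.norm(b-a),np.arctan2(*(b-a)[::-1]))
e,f=ray(c,226,94.5,.06),ray(c,366.5,93.5,.06);t=np.arctan2(*(f-e)[::-1])-np.pi/2
print("block near",e,f,np.linalg.norm(f-e),t)
R=np.array([[np.cos(t),-np.sin(t)],[np.sin(t),np.cos(t)]]);print("origin",(e+f)/2-R@[-.1,-.0075])
p,q,=ray(c,246,121,.118),ray(c,389,120,.118);print("cover",p,q,np.linalg.norm(p-q))
E
```

```text
handle [ 0.47265344 -0.06233057] [ 0.57084806 -0.0430844 ] [ 0.52175075 -0.05270749] 0.10006297452854972 0.19354661954180255
block near [ 0.43267041 -0.10725241] [0.40262966 0.05047609] 0.16056377610343334 0.18820448846780202
origin [ 0.51448099 -0.00231106]
cover [ 0.45643589 -0.07773898] [0.43070468 0.0573274 ] 0.13749553448638338
```

Emit:
shift_gripper(ticks={"steps": [[0.001, 0.0015, 0.024, 0, 0, -0.007], [0, 0, 0.024, 0, 0, 0], [0, 0, 0.0145, 0, 0, 0], [0, 0, 0.01, 0, 0, 0], [0, 0, 0, 0, 0, 0], [0, 0, 0, 0, 0, 0]]})

```text
time_s: 2.35
ee_pos: [0.524, -0.0548, 0.1555]
eef_rot: [-3.141, 0.001, -2.95]
force: [-0.6, 0.6, 0.5]
grip_width: 0.0601
grip_force: 0.0
```

Emit:
shift_gripper(ticks={"steps": [[0, 0, 0, 0, 0, 0], [0, 0, 0, 0, 0, 0], [0, 0, 0, 0, 0, 0], [0, 0, 0, 0, 0, 0], [0, 0, 0, 0, 0, 0], [0, 0, 0, 0, 0, 0], [0, 0, 0, 0, 0, 0], [0, 0, 0, 0, 0, 0], [0, 0, 0, 0, 0, 0]]}, finger_gap=0, grip_force=15)

```text
time_s: 3.25
ee_pos: [0.5236, -0.0539, 0.1549]
eef_rot: [3.14, -0.0, -2.949]
force: [-1.2, 6.4, 1.7]
grip_width: 0.0095
grip_force: 15.0
```

Emit:
shift_gripper(ticks={"steps": [[0, 0.005, -0.006, 0, 0, 0], [0, 0.0058, -0.0061, 0, 0, 0], [0, 0.011, -0.0111, 0, 0, 0], [0, 0.012, -0.0099, 0, 0, 0], [0, 0.013, -0.0087, 0, 0, 0], [0, 0.0137, -0.0073, 0, 0, 0]]})

```text
time_s: 3.85
ee_pos: [0.5124, 0.0052, 0.2058]
eef_rot: [-3.14, 0.002, -2.95]
force: [2.5, -3.2, 3.2]
grip_width: 0.0094
grip_force: 15.0
```

Emit:
shift_gripper(ticks={"steps": [[0, 0.0145, -0.006, 0, 0, 0], [0, 0.0149, -0.0044, 0, 0, 0], [0, 0.0153, -0.003, 0, 0, 0], [0, 0.0155, -0.0014, 0, 0, 0], [0, 0.0156, 0.0002, 0, 0, 0], [0, 0.0155, 0.0017, 0, 0, 0], [0, 0.0153, 0.0032, 0, 0, 0]]})

```text
time_s: 4.55
ee_pos: [0.4914, 0.1108, 0.2137]
eef_rot: [3.141, 0.0, -2.949]
force: [5.1, -0.1, -1.0]
grip_width: 0.0092
grip_force: 15.0
```

Emit:
shift_gripper(ticks={"steps": [[0, 0.0148, 0.0048, 0, 0, 0], [0, 0.0143, 0.0062, 0, 0, 0], [0, 0.0137, 0.0076, 0, 0, 0], [0, 0.0127, 0.0089, 0, 0, 0], [0, 0.0119, 0.0103, 0, 0, 0], [0, 0.0054, 0.0056, 0, 0, 0], [0, 0.0053, 0.0056, 0, 0, 0], [0, 0, 0, 0, 0, 0]]})

```text
time_s: 5.35
ee_pos: [0.4766, 0.1864, 0.164]
eef_rot: [3.141, -0.001, -2.949]
force: [0.4, 2.2, -0.2]
grip_width: 0.0092
grip_force: 15.0
```

Emit:
shift_gripper(ticks={"steps": [[0, 0, 0, 0, 0, 0], [0, 0, 0, 0, 0, 0], [0, 0.003, 0.003, 0, 0, 0], [0, 0, 0, 0, 0, 0], [0, 0, -0.02, 0, 0, 0], [0, 0, -0.04, 0, 0, 0], [0, 0, -0.04, 0, 0, 0], [0, 0, 0, 0, 0, 0]]}, finger_gap=0.022)

```text
time_s: 6.15
ee_pos: [0.4777, 0.1893, 0.2669]
eef_rot: [3.141, 0.008, -2.949]
force: [-0.0, 0.1, 0.1]
grip_width: 0.0219
grip_force: 0.0
```

```bash
python3 - <<'E'
from station import ctrl, imaging, get_obs
import cv2,numpy as np
c=imaging.camera("scene");np.savez("/tmp/s2.npz",**c)
d=imaging.camera("side")
cv2.imwrite("pics/s2.png",cv2.resize(np.hstack([c["pixels"][120:320,160:380],d["pixels"][90:290,150:370]]),None,fx=1.8,fy=1.8))
E
```

```text
(no output)
```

View pics/s2.png

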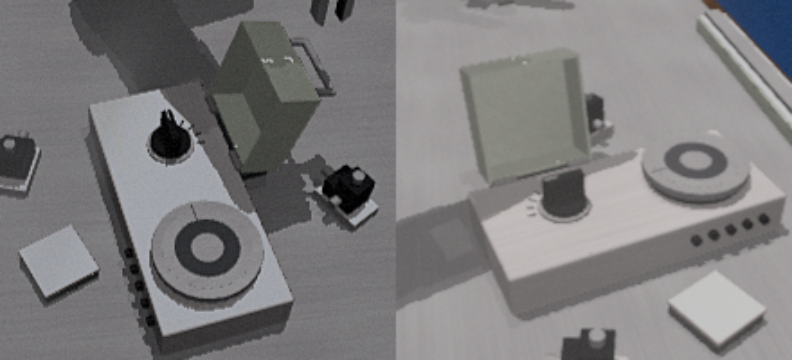

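The cover rests open and the knob is uncovered at about (168,135) in the left crop. The bystanders haven't moved. Next I go above the knob.

Emit:
shift_gripper(ticks={"steps": [[0, -0.02, 0, 0, 0, 0], [0, -0.04, 0, 0, 0, 0], [0, -0.045, 0, 0, 0, 0], [0, -0.045, 0, 0, 0, 0], [0, -0.03, 0, 0, 0, 0], [0, -0.017, 0, 0, 0, 0.004], [0, 0, 0, 0, 0, 0], [0, 0, 0, 0, 0, 0], [0, 0, 0, 0, 0, 0]]}, finger_gap=0.05)

```text
time_s: 7.15
ee_pos: [0.5137, -0.0036, 0.2612]
eef_rot: [3.141, -0.001, -2.952]
force: [0.5, -0.1, -0.2]
grip_width: 0.0502
grip_force: 0.0
```

```bash
python3 - <<'E'
from station import ctrl, imaging, get_obs
import cv2,numpy as np
c=imaging.camera("wrist");np.savez("/tmp/w2.npz",**c)
cv2.imwrite("pics/w2.png",cv2.resize(c["pixels"][60:300,150:400],None,fx=2.5,fy=2.5,interpolation=cv2.INTER_CUBIC))
E
```

```text
(no output)
```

View pics/w2.png

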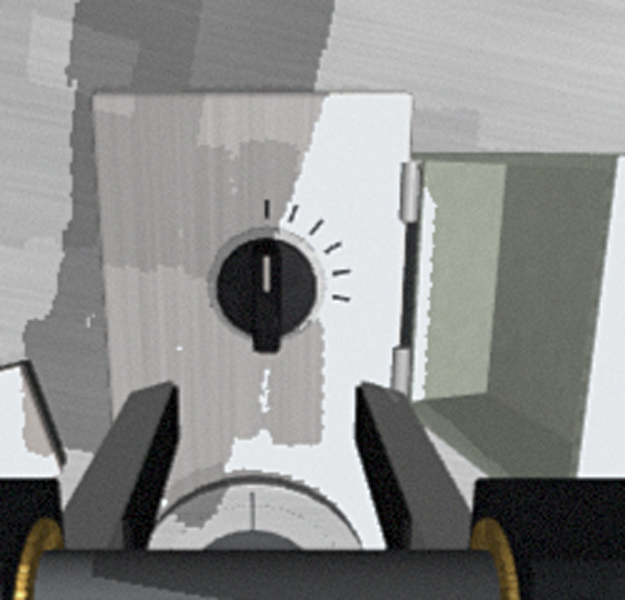

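The wrist crop shows the knob disc centred at about (267,287). The bar runs from (267,240) to (266,351), and the ticks curve off to the left (+y).

```bash
python3 - <<'E'
from h import *
c=dict(np.load("/tmp/w2.npz"))
k=lambda u,v,z:ray(c,150+u/2.5,60+v/2.5,z)
print("disc",k(267,287,.070),"bar",k(267.5,240,.1065),k(266,351,.1065),"edges",k(94,94,.06),k(412,94,.06))
E
```

```text
disc [ 0.51208073 -0.00232582] bar [ 0.48262855 -0.00784091] [0.53583181 0.00168451] edges [ 0.432705   -0.10687578] [0.40227741 0.05134999]
```

Emit:
shift_gripper(ticks={"steps": [[0.001, 0, 0.02, 0, 0, 0], [0, 0, 0.035, 0, 0, 0], [0, 0, 0.035, 0, 0, 0], [0, 0, 0.035, 0, 0, 0], [0, 0, 0.025, 0, 0, 0], [0, 0, 0.013, 0, 0, 0], [0, 0, 0, 0, 0, 0], [0, 0, 0, 0, 0, 0], [0, 0, 0, 0, 0, 0]]})

```text
time_s: 8.1
ee_pos: [0.5137, -0.0045, 0.1001]
eef_rot: [-3.141, 0.002, -2.953]
force: [0.5, -0.5, -0.5]
grip_width: 0.0497
grip_force: 0.0
```

Emit:
shift_gripper(ticks={"steps": [[0, 0, 0, 0, 0, 0], [0, 0, 0, 0, 0, 0], [0, 0, 0, 0, 0, 0], [0, 0, 0, 0, 0, 0], [0, 0, 0, 0, 0, 0], [0, 0, 0, 0, 0, 0], [0, 0, 0, 0, 0, 0]]}, finger_gap=0, grip_force=15)

```text
time_s: 8.8
ee_pos: [0.5129, -0.004, 0.0988]
eef_rot: [3.141, -0.0, -2.953]
force: [-1.4, 4.7, 1.8]
grip_width: 0.0143
grip_force: 15.0
```

Emit:
shift_gripper(ticks={"steps": [[0, 0.0008, 0, 0, 0, 0], [0, 0, 0, 0, 0, 0], [0, 0, 0, 0, 0, 0], [0, 0, 0, 0, 0, 0.07], [0, 0, 0, 0, 0, 0.07]]}, grip_force=50)

```text
time_s: 9.3
ee_pos: [0.5129, -0.0038, 0.0988]
eef_rot: [3.142, 0.0, -3.096]
force: [-1.5, 1.1, 2.7]
grip_width: 0.0137
grip_force: 50.0
```

```bash
cat > o.py <<'E'
from station import ctrl, imaging, get_obs
o=get_obs();print(o['moment'],o['eef_rot'],o['ee_pos'])
E
python3 o.py
```

```text
[0.22838159 0.09262824 0.1734231 ] [ 3.14156690e+00  8.59751934e-05 -3.09583654e+00] [ 0.51285383 -0.00383329  0.09882951]
```

Emit:
shift_gripper(ticks={"steps": [[0, 0, 0, 0, 0, 0.07], [0, 0, 0, 0, 0, 0.07], [0, 0, 0, 0, 0, 0.069], [0, 0, 0, 0, 0, 0], [0, 0, 0, 0, 0, 0]]})

```text
time_s: 9.8
ee_pos: [0.5129, -0.0037, 0.0988]
eef_rot: [3.141, 0.0, 2.983]
force: [-0.8, 3.4, 2.6]
grip_width: 0.0138
grip_force: 50.0
```

```bash
python3 o.py
```

```text
[ 0.46533116  0.08497094 -0.03550708] [3.14132254e+00 3.06587237e-05 2.98277544e+00] [ 0.51285953 -0.00374101  0.09882164]
```

Emit:
shift_gripper(ticks={"steps": [[0, 0, 0, 0, 0, 0.07], [0, 0, 0, 0, 0, 0.07]]})

```text
time_s: 10.0
ee_pos: [0.5129, -0.0036, 0.0988]
eef_rot: [3.141, 0.0, 2.84]
force: [-0.2, 2.5, 2.2]
grip_width: 0.0133
grip_force: 50.0
```

```bash
python3 o.py
```

```text
[0.68903117 0.04988507 0.24123862] [3.14129205e+00 7.97930481e-05 2.84041639e+00] [ 0.51286816 -0.00363742  0.098833  ]
```

Emit:
shift_gripper(ticks={"steps": [[0, 0, 0, 0, 0, 0.07], [0, 0, 0, 0, 0, 0.07], [0, 0, 0, 0, 0, 0.069], [0, 0, 0, 0, 0, 0], [0, 0, 0, 0, 0, 0]]})

```text
time_s: 10.5
ee_pos: [0.5129, -0.0036, 0.0988]
eef_rot: [3.141, -0.0, 2.635]
force: [-0.2, 6.4, 3.1]
grip_width: 0.0134
grip_force: 50.0
```

```bash
python3 o.py
```

```text
[ 1.06384696 -0.0706045  -0.02425116] [ 3.14109620e+00 -3.07983914e-05  2.63485847e+00] [ 0.51288788 -0.00359096  0.09879773]
```

Emit:
shift_gripper(ticks={"steps": [[0, 0, 0, 0, 0, 0.07], [0, 0, 0, 0, 0, 0.07]]})

```text
time_s: 10.7
ee_pos: [0.5129, -0.0035, 0.0988]
eef_rot: [3.141, -0.0, 2.492]
force: [0.6, 5.6, 3.8]
grip_width: 0.0133
grip_force: 50.0
```

```bash
python3 o.py
```

```text
[ 1.16476067 -0.20263962  0.22091995] [ 3.14101834e+00 -1.10266620e-06  2.49224957e+00] [ 0.51294517 -0.00352251  0.09881215]
```

Emit:
shift_gripper(ticks={"steps": [[0, 0, 0, 0, 0, 0.07], [0, 0, 0, 0, 0, 0.07], [0, 0, 0, 0, 0, 0.069], [0, 0, 0, 0, 0, 0], [0, 0, 0, 0, 0, 0], [0, 0, 0, 0, 0, 0]]})

```text
time_s: 11.3
ee_pos: [0.513, -0.0034, 0.0988]
eef_rot: [3.141, -0.0, 2.286]
force: [1.6, 6.4, 2.0]
grip_width: 0.0136
grip_force: 50.0
```

```bash
python3 o.py
python3 - <<'E'
from station import ctrl, imaging, get_obs
import cv2,numpy as np
c=imaging.camera("scene")["pixels"][100:320,160:380];d=imaging.camera("side")["pixels"][90:310,150:370]
w=imaging.camera("wrist")["pixels"]
cv2.imwrite("pics/f.png",cv2.resize(np.hstack([c,d]),None,fx=1.8,fy=1.8));cv2.imwrite("pics/fw.png",w)
E
```

```text
[ 1.29038855 -0.22603503  0.00313588] [ 3.14068491e+00 -8.67086461e-05  2.28563930e+00] [ 0.51302982 -0.00344214  0.09883965]
```

View pics/f.png

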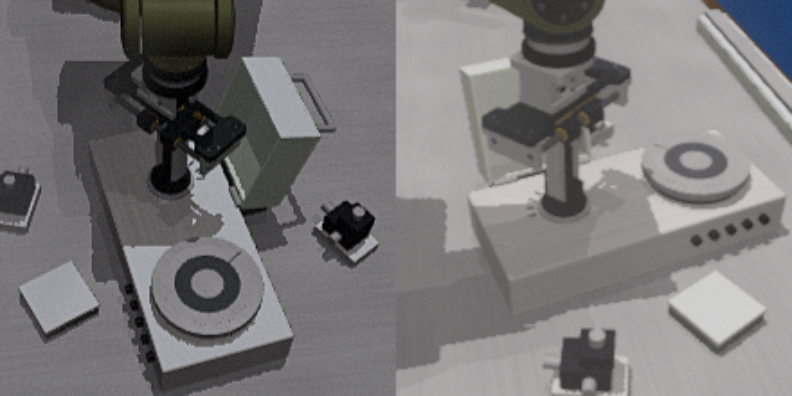

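View pics/fw.png

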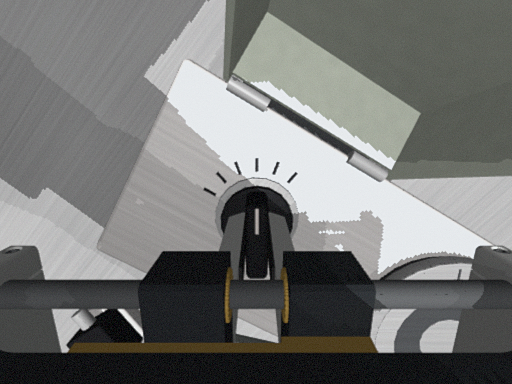

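The white line at (257,215) points at the tick at (257,164), which is the fourth one counting home at (209,191), so it's the third stop. The moment about the knob axis is near zero, the cover is open and the bystanders are where they were.

```bash
python3 -c "
from station import ctrl, imaging, get_obs
print(ctrl.hand_in())"
```

```text
the job is handed in; nothing more can be done
None
```

I handed the job in at about 11.5 s: the cover rests open on its stop, the knob is still gripped at the third stop after three clicks clockwise, and the positioners and sample case were not touched; no verdict was returned.

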